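# Clip the bottle opener onto the drinks crate's ring

### The arm

A 6-joint arm with a two-finger parallel gripper is mounted at the origin on the work surface. World frame = base frame: x ahead of the robot, y to its left, z up, the work surface at z = 0. Lengths are in m, angles in rad, forces in N, time in s.
With the tool pointing down it reaches from about 0.375 to 0.9 m from the base axis. Payload 3.1 kg.
Tool frame: the origin (TCP) lies midway between the tips of the shut fingers; the grasp point (between the pads) lies robot.grip_depth behind it (robot.grip_depth is the distance from the TCP to the grasp point, in m); z points along the fingers, y is the line along which they close (so a half turn about z gives the same grasp; the last joint's range is limited). The gripper opens to 87 mm and grips with 3 to 60 N. Pads are 19 mm wide; open, the fingers measure 117 mm over their backs; the gripper's body (75 mm by 190 mm) begins 51 mm behind the grasp point.
Start: joints at [1.042, 0.527, 1.433, -0, 1.181, -0.178], TCP at [0.214, 0.587, 0.223] pointing down, gripper open.
Joint ranges: [-3.08, 3.08], [-0.75, 2.2], [0.22, 2.44], [-1.43, 4.57], [0, 2.65], [-2.85, 2.85]. Speed limits (rad/s): [2.79, 2.79, 3.14, 3.14, 3.14, 3.14].

### API

Orientations are given as a unit quaternion [x, y, z, w].
In Python, from rig import robot gives the robot as it stands.
- The arm moves only by the shell command python3 -m creep 'ROWS' [OPENING] [FORCE]. ROWS is a JSON list of rows, 1 to 20 of them, each of 4 numbers: dx, dy, dz in m, then a turn about the tool's z in rad; each row shifts and turns the commanded pose from where the row before left it, along the tool's axes as they then stand; what a row does not reach is not made up. A row lasts 1/12 s, in which the tool goes at most 0.0417 m and 0.125 rad, less where a joint would pass 70% of its speed; a pose out of reach is approached as far as the arm can. OPENING is the finger opening in m, set as the command begins (- or left out keeps the last). The fingers move at their own pace and stop on an object; FORCE is the grip in N (left out, the last holds). Time passes only in rows, so rows that do not move let the fingers close. It prints the time, the measured TCP pose, the force, the opening and the grip force at its end.
- robot.get_obs(): the state, without advancing time (a new reading comes with each control period).
- robot.camera(name): name is "scene" or "top" or "wrist"; returns a dict with "img" (400x640x3 uint8, red, green, blue), "fx", "fy", "cx", "cy" (pixels), "xyz" and "attitude" of the camera in the world. Camera axes: x right, y down, z forward; pixel columns grow to the right and rows downward; lengths in m; the calibration is good to about 2 mm. A picture is of the moment at which its call begins. There is no depth.
- robot.hand_in(): hands the job in; it is judged then, once.
The state is a dict: "time": time; "q": joint angles; "joint_velocities": joint speeds; "joint_torque": joint torques, N m; "position": TCP position; "tool_rot": TCP orientation; "ft_force": force on the tool from outside, world axes, zero at the start; "moment": the same for the moment, N m; "grip_width": finger opening in m; "grip_force": force on a finger pad.
Only numpy, scipy, OpenCV 4.12 (cv2) and the standard library are available. Lean on these libraries where they do the work, as an engineer would, in place of code of your own. Each camera call takes 0.05 s, during which the arm holds its last target. There are 200 camera calls.

### The job

Pick up the bottle opener that has a snap hook and clip it onto the steel ring on the front of the drinks crate: press its sprung gate sideways against the ring's outer bar until the ring goes in and the gate snaps shut, then pull the opener lightly back away from the crate to feel that it is caught, and let go so that it hangs still from the ring. Be gentle: never load the opener against the ring or crate by more than about 15 N while you hold it. Leave everything else where it stands.

Things in the scene. Friction and masses are not known exactly. Their poses are not given: they have to be found in the camera images.
- opener: Bottle opener with snap hook, 138 mm long, 29 wide, 10 thick, 0.15 kg, lying flat, always this face up. Origin: under the middle of its dark wooden handle. x runs from the cap-lifter loop (behind the handle, to x -49 mm) to the hook, y towards the gate, z up. Handle: x -22 to 22, 20 mm wide, flat sides: grip it across y. Then a steel cross block, x 22 to 34, y -14.5 to 14.5; then the hook.
- nose (a point): Centre of the round end (radius 3.5 mm) of the hook's nose, opener (76, 11, 5) mm. A 6 mm bar at the mouth touches the shut gate with its centre at y 16.5 and clears the nose with its centre at x 69.5 or less. A little farther forward it wedges between the nose and the gate: move the opener forward 1 or 2 mm rather than push harder. Axes as the opener's.
- throat (a point): Middle of the hook's opening, opener (62, 0, 5) mm. The hook is 7 mm round steel, all at z 5: the spine runs along y -11 from the block to x 71, then the crown bends through (78, -9), (83, -4), (84.5, 2), (82, 8) to the nose (centreline, mm). A 6 mm bar inside meets the spine with its centre at y -4.5 and the crown at x about 78. Axes as the opener's.
- opener_gate (a joint): Angle of the brass gate: 0 shut, grows as it is pressed in, up to 0.85 rad. Its spring needs about 3.5 N at the tip to start opening and about 6 N at 0.5 rad; it shuts by itself with a snap.
- crate: Fixed wooden drinks crate, 240 mm (x) by 320 mm (y) by 175 mm high, six compartments, two loose bottles in its front row and two fixed green ones in its back row. Origin: centre of its underside on the table; x runs from its front board (at x -120 mm, facing the robot, with the ring) to its back, y to its left, z up.
- eye (a point): Centre of the steel ring eye on the crate's front board, nominally crate (-152, 0, 160) mm. The ring stands upright, about in the crate's x-z plane (its hole looks along crate y): 6 mm wire, inner diameter 28 mm, outer 40. It is slack on an upright hinge pin at crate (-130, 0) and swings freely through a small angle to either side before it stops, so its outer bar gives when pushed.
- eye_bar (a point): Middle of the ring's outer, upright bar (the part farthest from the front board), on the wire's centreline, nominally crate (-169, 0, 160) mm. x points from the bar to the board, z up; turns with the ring.
- corkscrew: Red waiter's corkscrew lying flat, 108 mm long, bystander. Origin under its middle.
- candle: Candle in a glass, 100 mm across, 95 mm high, bystander. Origin under its middle.
- mill: Dark wooden pepper mill, 56 mm across, 145 mm high, bystander. Origin under its middle.
- tumbler: Glass tumbler, 72 mm across, 95 mm high, bystander. Origin under its middle.
- plates: Stack of three blue-grey charger plates with fork and knife on top, 262 mm across, 26 mm high, bystander. Origin under its middle.
- beer0: Brown bottle, 62 mm across, 215 mm high, in the crate's front right compartment, bystander. Origin under its middle.
- beer1: Brown bottle, 62 mm across, 215 mm high, in the crate's front left compartment, bystander. Origin under its middle.
- gate_tip (a point): End of the shut brass gate's centreline, opener (69, 11, 5) mm. The gate, a 5 mm bar along y 11 hinged at x 34, closes the mouth from block to nose and opens only inwards, to the spine. A 6 mm bar pushed in slips past its tip after about 10 mm if it runs close to the nose (centre at x 67 to 70); farther off it jams on the spine, unless the opener is drawn back till the nose meets the bar.
Things that resemble listed ones, but are neither listed nor needed, are in the scene too. Of the things that look like the opener, take the one that is nearest to the robot's base at the start.

How it is judged:
By the outcome, as a careful person would: the job done as asked, in the order asked, and still so for the second after the job is handed in, with the robot touching nothing.
It also fails if it takes over 70 s, if anything falls off the work surface, if the arm or the gripper's body presses on something with over 40 N, if the wrist force passes 120 N, or if a joint passes its speed limit or range.

## Working session

There is one attempt and no reset: what is moved stays moved. The work goes in short steps, Python scripts to look and compute and a shell command to move; the robot and the scene stay as the last step left them, time stands still between calls to the robot, and variables do not carry over. Pictures are saved under pics/ and viewed, at most 10 in all, crops included, and the job is handed in when it is done.

```bash
ls; mkdir -p pics; python3 - <<'E'
from rig import robot
import cv2,numpy as np
o=robot.get_obs();print(o, robot.grip_depth)
for n in("top","scene"):
    c=robot.camera(n);cv2.imwrite(f"pics/{n}0.png",c["img"][:,:,::-1]);print(n,{k:v for k,v in c.items() if k!="img"})
E
```

```text
pics
{'time': 0.0, 'q': array([ 1.04249822e+00,  5.28477096e-01,  1.43391933e+00, -5.65479220e-06,
        1.18140164e+00, -1.78522112e-01]), 'joint_velocities': array([-0.00034235, -0.00069442, -0.00088203,  0.00050442,  0.00018531,
        0.0004386 ]), 'joint_torque': array([ 7.00230958e-04, -4.40058947e+01, -1.76587629e+01,  6.34296192e-02,
        5.84631076e-02, -1.51138088e-04]), 'position': array([0.21378451, 0.58650633, 0.22155952]), 'tool_rot': array([ 1.73996681e-01,  9.84745622e-01, -1.03545902e-03, -3.79191797e-04]), 'ft_force': array([ 0.19501642, -0.1694221 , -0.39713746]), 'moment': array([ 0.04024119, -0.00895872,  0.00775624]), 'grip_force': 0.0, 'grip_width': 0.08683008648250347} 0.0187
top {'fx': 397.4148420919052, 'fy': 397.4148420919052, 'cx': 320.1155860107353, 'cy': 197.06419700913992, 'xyz': array([ 0.33068006, -0.05430868,  1.43902551]), 'attitude': array([-0.70161197,  0.70501071, -0.0712844 ,  0.07496048])}
scene {'fx': 441.57379168906505, 'fy': 441.57379168906505, 'cx': 317.4005576907318, 'cy': 203.31207008549003, 'xyz': array([1.54870534, 0.79097818, 1.5207588 ]), 'attitude': array([ 0.38134137,  0.85056856, -0.32832809, -0.15268447])}
```

View pics/top0.png

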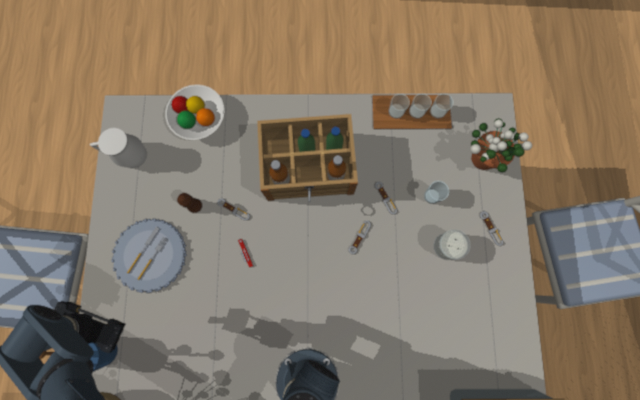

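View pics/scene0.png

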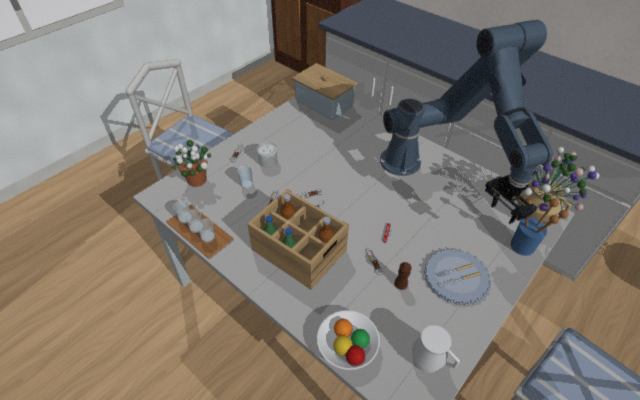

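Opener look-alikes in the top view are at (235,209), (360,237), (386,198) and (492,228). The base is at about (307,380), so (360,237) looks nearest. I'll check that with ray positions and one enlarged crop.

```bash
cat > h.py <<'E'
import numpy as np,cv2
from scipy.spatial.transform import Rotation as R
from rig import robot
def ray(c,u,v):
    d=R.from_quat(c["attitude"]).apply([(u-c["cx"])/c["fx"],(v-c["cy"])/c["fy"],1]);return c["xyz"],d
def onz(c,u,v,z):
    p,d=ray(c,u,v);return p+d*(z-p[2])/d[2]
def proj(c,P):
    q=R.from_quat(c["attitude"]).inv().apply(np.asarray(P)-c["xyz"]);return np.array([c["cx"]+c["fx"]*q[0]/q[2],c["cy"]+c["fy"]*q[1]/q[2]])
def tri(rays):
    A=0;b=0
    for p,d in rays:
        d=d/np.linalg.norm(d);M=np.eye(3)-np.outer(d,d);A=A+M;b=b+M@p
    return np.linalg.solve(A,b)
E
python3 - <<'E'
from h import *
c=robot.camera("top")
for p in[(235,209),(360,237),(386,198),(492,228),(309,193),(307,380)]:
    w=onz(c,*p,0.005);print(p,w.round(3),np.hypot(*w[:2]).round(3))
im=c["img"][:,:,::-1]
t=[cv2.resize(im[y-20:y+20,x-25:x+25],(400,300)[:2] if 0 else (375,300),interpolation=cv2.INTER_CUBIC) for x,y in[(235,209),(360,237),(386,198),(309,193)]]
cv2.imwrite("pics/crops.png",np.vstack([np.hstack(t[:2]),np.hstack(t[2:])]))
E
```

```text
(235, 209) [0.589 0.265 0.005] 0.646
(360, 237) [ 0.484 -0.191  0.005] 0.52
(386, 198) [ 0.627 -0.29   0.005] 0.691
(492, 228) [ 0.514 -0.669  0.005] 0.844
(309, 193) [ 0.648 -0.006  0.005] 0.648
(307, 380) [ 0.004 -0.001  0.005] 0.004
```

View pics/crops.png

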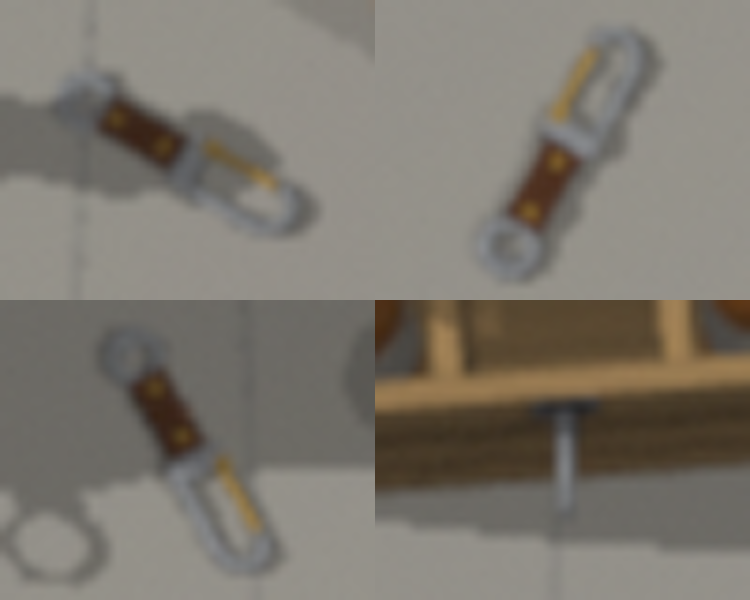

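The crop confirms it: the device at (360,237) is a complete snap hook. Its loop points to the robot, its hook points up and right, and its brass gate is on the left, which is the opener's +y side. At 0.52 m it is also the nearest to the base. The crate ring is seen edge-on at about (309,193). Next I measure the pose by colour masks.

```bash
cat >> h.py <<'E'
def opener(c,box,show=False,zh=0.010,zg=0.005):
    u0,v0,u1,v1=box;im=c["img"][v0:v1,u0:u1];h=cv2.cvtColor(im,cv2.COLOR_RGB2HSV)
    H,S,V=[h[...,i].astype(int) for i in range(3)]
    br=((H<14)|(H>172))&(S>90)&(V<130)
    ye=(H>=14)&(H<30)&(S>90)&(V>100)
    out=[]
    for m,z in((br,zh),(ye,zg)):
        n,l,st,ce=cv2.connectedComponentsWithStats(m.astype(np.uint8))
        k=1+np.argsort(-st[1:,4])[:3]
        out.append([(int(st[i,4]),(ce[i]+[u0,v0]).round(1),onz(c,*(ce[i]+[u0,v0]),z).round(4)) for i in k])
    return out
E
python3 - <<'E'
from h import *
c=robot.camera("top")
for o in opener(c,(340,215,378,258)):
    for i in o: print(i)
w=robot.camera("wrist");o=robot.get_obs()
print("wristcam in tool:",R.from_quat(o["tool_rot"]).inv().apply(w["xyz"]-o["position"]).round(3),(R.from_quat(o["tool_rot"]).inv()*R.from_quat(w["attitude"])).as_matrix().round(2).tolist(),w["fx"])
print(R.from_quat(o["tool_rot"]).as_matrix().round(3))
E
```

```text
(33, array([357.1, 241.1]), array([ 0.4688, -0.1794,  0.01  ]))
(13, array([361., 228.]), array([ 0.5167, -0.1952,  0.005 ]))
(4, array([358.8, 238. ]), array([ 0.4805, -0.1862,  0.005 ]))
(3, array([355.3, 244.7]), array([ 0.4566, -0.1733,  0.005 ]))
wristcam in tool: [ 0.086 -0.    -0.161] [[-0.0, -0.95, -0.31], [1.0, -0.0, -0.0], [0.0, -0.31, 0.95]] 290.0971612410848
[[-0.939  0.343 -0.001]
 [ 0.343  0.939 -0.001]
 [ 0.    -0.001 -1.   ]]
```

```bash
cat >> h.py <<'E'
def delta(target,yaw=None):
    o=robot.get_obs();r=R.from_quat(o["tool_rot"]);m=r.as_matrix()
    print("t",round(o["time"],2),"pos",o["position"].round(4),"toolx yaw",np.degrees(np.arctan2(m[1,0],m[0,0])).round(2),"q6",o["q"][5].round(2))
    print("tool delta",r.inv().apply(np.asarray(target)-o["position"]).round(4))
    if yaw is not None:
        print("turn",((np.arctan2(m[1,0],m[0,0])-np.radians(yaw)+np.pi)%(2*np.pi)-np.pi).round(4))
E
python3 -m creep '[[-0.0238,-0.0188,0,0],[-0.0238,-0.0188,0,0],[-0.0238,-0.0188,0,0],[-0.0238,-0.0188,0,0],[-0.0238,-0.0188,0,0],[-0.0238,-0.0188,0,0],[-0.0238,-0.0188,0,0],[-0.0238,-0.0188,0,0],[-0.0238,-0.0188,0,0],[-0.0238,-0.0188,0,0],[-0.0238,-0.0188,0,0],[-0.0238,-0.0188,0,0],[-0.0238,-0.0188,0,0]]' 0.06
python3 -m creep '[[-0.0123,-0.0274,0,0],[-0.0123,-0.0274,0,0],[-0.0123,-0.0274,0,0],[-0.0123,-0.0274,0,0],[-0.0123,-0.0274,0,0],[-0.0123,-0.0274,0,0],[-0.0123,-0.0274,0,0],[-0.0123,-0.0274,0,0],[-0.0123,-0.0274,0,0],[-0.0123,-0.0274,0,0],[-0.0123,-0.0274,0,0],[-0.0123,-0.0274,0,0],[-0.0123,-0.0274,0,0],[-0.0123,-0.0274,0,0],[0,0,0,0.08],[0,0,0,0.08],[0,0,0,0]]'
python3 - <<'E'
from h import *
delta([.4685,-.18,.15],151)
c=robot.camera("wrist")
print(proj(c,[.4685,-.18,.01]))
cv2.imwrite("pics/w1.png",c["img"][:,:,::-1])
E
```

```text
time: 1.33
position: [0.4216, 0.2502, 0.2226]
tool_rot: [0.174, 0.985, 0.0, 0.0]
ft_force: [0.7, 0.3, 0.3]
grip_width: 0.0601
grip_force: 0.0
time: 2.75
position: [0.4512, -0.1686, 0.2224]
tool_rot: [0.254, 0.967, 0.0, -0.0]
ft_force: [0.2, 0.0, -0.1]
grip_width: 0.0598
grip_force: 0.0
t 2.75 pos [ 0.4512 -0.1686  0.2224] toolx yaw 150.62 q6 -1.65
tool delta [-0.0207 -0.0015  0.0724]
turn -0.0066
[323.26305594 189.56389589]
```

View pics/w1.png

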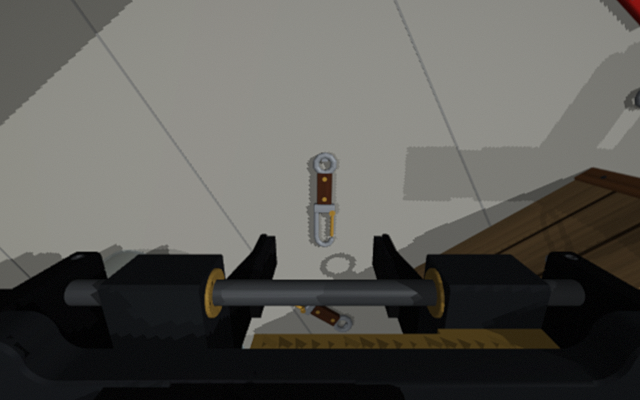

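The wrist view shows the opener with its loop at (324,163), its handle at (324,190) and its gate on the right at (333,222). The gripper would hide the hook in this orientation, so I'll turn it half round to put the camera over the hook and ring.

```bash

python3 -m creep '[[0,0,0,0.12],[0,0,0,0.12],[0,0,0,0.12],[0,0,0,0.12],[0,0,0,0.12],[0,0,0,0.12],[0,0,0,0.12],[0,0,0,0.12],[0,0,0,0.12],[0,0,0,0.12],[0,0,0,0.12],[0,0,0,0.12],[0,0,0,0.12],[0,0,0,0.12]]' >/dev/null
python3 -m creep '[[0,0,0,0.12],[0,0,0,0.12],[0,0,0,0.12],[0,0,0,0.12],[0,0,0,0.12],[0,0,0,0.12],[0,0,0,0.12],[0,0,0,0.12],[0,0,0,0.12],[0,0,0,0.12],[0,0,0,0.12],[0,0,0,0.12],[0.01,0,0,0],[0.01,0,0,0],[0,0,0,0]]'
python3 - <<'E'
from h import *
delta([.4685,-.18,.15],-29)
c=robot.camera("wrist")
print(proj(c,[.4685,-.18,.01]),c["xyz"])
for o in opener(c,(260,40,400,330)):
    for i in o: print(i)
cv2.imwrite("pics/w2.png",c["img"][:,:,::-1])
E
```

```text
time: 5.22
position: [0.4719, -0.1789, 0.223]
tool_rot: [0.971, -0.24, 0.002, 0.001]
ft_force: [-0.4, -0.2, 0.2]
grip_width: 0.0597
grip_force: 0.0
t 5.22 pos [ 0.4719 -0.1789  0.223 ] toolx yaw -27.76 q6 1.47
tool delta [-0.0028  0.0026  0.073 ]
turn 0.0216
[325.86457504 176.33873789] [ 0.5457916 -0.2180606  0.3848679]
(381, array([325.1, 176.1]), array([ 0.4692, -0.1792,  0.01  ]))
(1, array([261., 243.]), array([ 0.4257, -0.0533,  0.01  ]))
(1, array([391., 246.]), array([ 0.3351, -0.215 ,  0.01  ]))
(126, array([318.2, 138.3]), array([ 0.5164, -0.194 ,  0.005 ]))
(20, array([325.8, 166.8]), array([ 0.479 , -0.1854,  0.005 ]))
(18, array([324.7, 187.1]), array([ 0.455 , -0.1712,  0.005 ]))
```

View pics/w2.png

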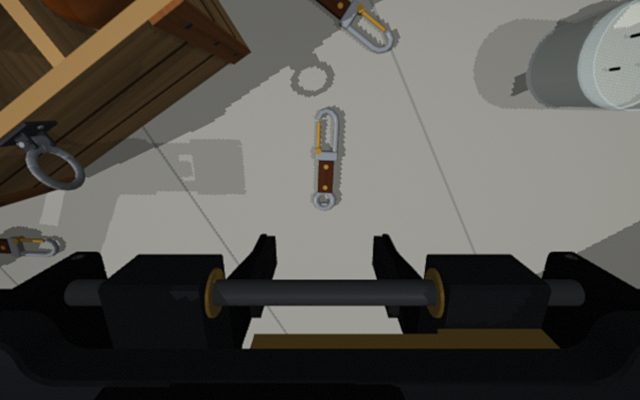

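Clear view: the opener lies along column 325, with its handle at (325,176) and its gate on the left at (318,138). The crate's ring is at (55,165). The two views agree on the pose to about 1 mm, so I go down.

```bash

python3 -m creep '[[0.006,0.002,0,0.036],[0,0,0.03,0],[0,0,0.03,0],[0,0,0.03,0],[0,0,0.03,0],[0,0,0,0]]' 0.05
python3 - <<'E'
from h import *
c=robot.camera("wrist")
for o in opener(c,(230,20,410,240)):
    for i in o: print(i)
im=c["img"];h=cv2.cvtColor(im,cv2.COLOR_RGB2HSV)
m=(((h[...,0]<14)|(h[...,0]>172))&(h[...,1]>90)&(h[...,2]<130)).astype(np.uint8)
m[:20]=0;m[240:]=0;m[:,:230]=0;m[:,410:]=0
r=cv2.minAreaRect(cv2.findNonZero(m));b=np.array([onz(c,*p,.01) for p in cv2.boxPoints(r)]);print(b.round(4),b.mean(0).round(4))
delta([.476,-.1835,.004],-29.8)
E
```

```text
time: 5.77
position: [0.47, -0.1797, 0.0978]
tool_rot: [0.966, -0.258, -0.006, -0.002]
ft_force: [-0.8, 0.2, -0.1]
grip_width: 0.0501
grip_force: 0.0
(831, array([324. , 203.5]), array([ 0.4697, -0.1796,  0.01  ]))
(1, array([376., 235.]), array([ 0.4181, -0.2063,  0.01  ]))
(1, array([273., 236.]), array([ 0.4656, -0.1218,  0.01  ]))
(279, array([311.2, 150.1]), array([ 0.5164, -0.1937,  0.005 ]))
(41, array([324. , 190.2]), array([ 0.4793, -0.1851,  0.005 ]))
(36, array([323.9, 219.4]), array([ 0.4545, -0.1707,  0.005 ]))
[[ 0.5111 -0.1457  0.01  ]
 [ 0.4662 -0.229   0.01  ]
 [ 0.4181 -0.2063  0.01  ]
 [ 0.4658 -0.1174  0.01  ]] [ 0.4653 -0.1746  0.01  ]
t 5.82 pos [ 0.4713 -0.1805  0.1001] toolx yaw -29.95 q6 1.51
tool delta [0.0063 0.0003 0.0961]
turn -0.0026
```

```bash

python3 -m creep '[[0.006,0,0.03,0],[0,0,0.03,0],[0,0,0.02,0],[0,0,0.01,0],[0,0,0.006,0],[0,0,0,0],[0,0,0,0],[0,0,0,0]]'
python3 -m creep '[[0,0,0,0],[0,0,0,0],[0,0,0,0],[0,0,0,0],[0,0,0,0],[0,0,0,0]]' 0.0 50
```

```text
time: 6.48
position: [0.4796, -0.1854, 0.008]
tool_rot: [0.966, -0.259, 0.001, 0.0]
ft_force: [-0.1, 0.2, -0.3]
grip_width: 0.0501
grip_force: 0.0
time: 6.98
position: [0.4786, -0.1849, 0.0066]
tool_rot: [0.966, -0.259, 0.0, 0.0]
ft_force: [-0.6, -0.4, 1.1]
grip_width: 0.0188
grip_force: 50.1
```

The fingers only hold the top 3 mm of the handle, so I'll open, go lower and regrip.

```bash

python3 -m creep '[[0,0,0,0],[0,0,0,0],[0,0,0.003,0],[0,0,0.002,0],[0,0,0,0],[0,0,0,0],[0,0,0,0]]' 0.04
python3 -m creep '[[0,0,0,0],[0,0,0,0],[0,0,0,0],[0,0,0,0],[0,0,0,0],[0,0,0,0]]' 0.0 50
```

```text
time: 7.57
position: [0.4785, -0.1848, 0.0014]
tool_rot: [0.966, -0.259, -0.0, -0.0]
ft_force: [0.3, 0.8, 0.7]
grip_width: 0.0397
grip_force: 0.0
time: 8.07
position: [0.4786, -0.1849, 0.0016]
tool_rot: [0.966, -0.259, 0.0, 0.0]
ft_force: [-0.1, 0.1, -0.4]
grip_width: 0.0197
grip_force: 50.0
```

```bash

python3 -m creep '[[0,0,-0.02,0],[0,0,-0.03,0],[0,0,-0.03,0],[0,0,-0.03,0],[0,0,-0.03,0],[0,0,-0.03,0],[0,0,-0.03,0],[0,0,0,-0.104],[0,0,0,-0.104],[0,0,0,-0.104],[0,0,0,-0.104],[0,0,0,-0.104],[0.01,-0.03,0,0],[0.01,-0.03,0,0],[0,-0.02,0,0],[0,0,0,0],[0,0,0,0],[0,0,0,0]]'
python3 - <<'E'
from h import *
delta([.5,-.1,.2],0)
c=robot.camera("wrist")
t=robot.camera("top")
cv2.imwrite("pics/w3.png",c["img"][:,:,::-1])
E
```

```text
time: 9.57
position: [0.4988, -0.1053, 0.2014]
tool_rot: [1.0, -0.002, -0.0, 0.0]
ft_force: [1.2, -0.8, -1.7]
grip_width: 0.0192
grip_force: 50.0
t 9.57 pos [ 0.4988 -0.1053  0.2014] toolx yaw -0.22 q6 1.15
tool delta [ 0.0012 -0.0053  0.0014]
turn -0.0039
```

View pics/w3.png

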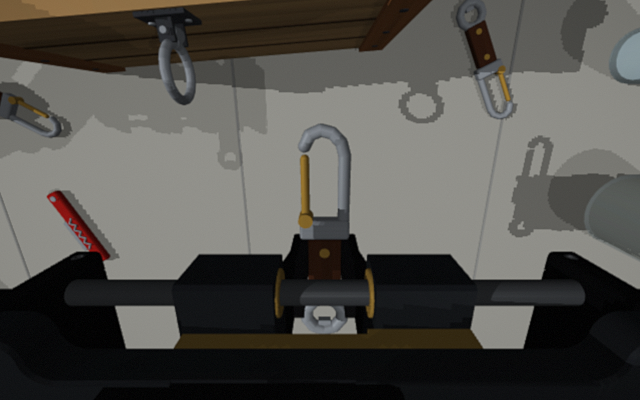

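The wrist view shows the opener held straight, with its nose at (303,148), gate tip at (304,156) and spine on the right. The crate ring is at (178,70), with its outer bar ending near (185,103). I'll segment both by their bluish steel colour.

```bash
cat >> h.py <<'E'
def steel(c,box):
    u0,v0,u1,v1=box;im=c["img"][v0:v1,u0:u1].astype(int)
    m=((im[...,2]-im[...,0]>=3)&(im.sum(2)>230)).astype(np.uint8)
    n,l,st,ce=cv2.connectedComponentsWithStats(m);k=1+np.argmax(st[1:,4]);m=(l==k).astype(np.uint8)
    ct,hi=cv2.findContours(m,cv2.RETR_CCOMP,cv2.CHAIN_APPROX_NONE)
    return m,ct,hi
E
python3 - <<'E'
from h import *
c=robot.camera("wrist")
for p in[(184,98),(165,60),(178,70),(340,180),(220,110)]: print(p,c["img"][p[1],p[0]])
for box in[(140,30,215,115),(290,115,360,216)]:
    m,ct,hi=steel(c,box)
    for k,h in zip(ct,hi[0]):
        if len(k)>15: print(len(k),"hole" if h[3]>=0 else "outer",[np.round(v,1) for v in cv2.fitEllipse(k)],"bbox",cv2.boundingRect(k))
    a=c["img"][box[1]:box[3],box[0]:box[2],::-1]
    x=np.hstack([a,cv2.merge([m*255]*3)]);cv2.imwrite(f"pics/m{box[0]}.png",cv2.resize(x,None,fx=3,fy=3,interpolation=0))
a=[cv2.imread(f"pics/m{i}.png") for i in(140,290)]
H=max(i.shape[0] for i in a);cv2.imwrite("pics/m.png",np.hstack([cv2.copyMakeBorder(i,0,H-i.shape[0],0,0,0) for i in a])[:, :800]);print([i.shape for i in a])
E
```

```text
(184, 98) [40 43 44]
(165, 60) [70 72 75]
(178, 70) [74 73 70]
(340, 180) [124 131 136]
(220, 110) [122 121 115]
116 outer [array([22.8, 37.8]), array([ 9.3, 56.3]), np.float64(172.4)] bbox (17, 11, 15, 58)
244 outer [array([32. , 56.7]), array([49.3, 92.3]), np.float64(176.6)] bbox (8, 9, 50, 87)
[(255, 450, 3), (303, 420, 3)]
```

View pics/m.png

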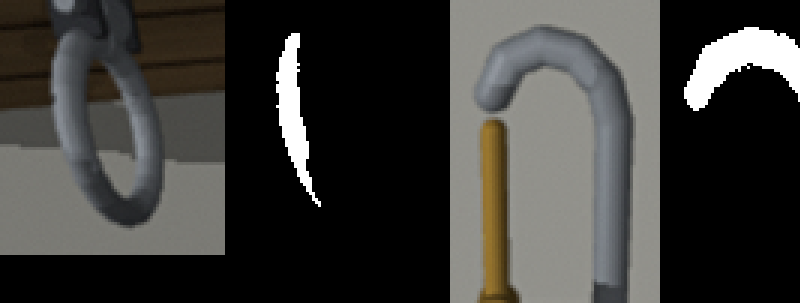

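```bash

python3 -m creep '[[0,0,0.02,0],[0,0,0.024,0],[0,0,0,0],[0,0,0,0],[0,0,0,0]]'
cat >> h.py <<'E'
def ring(c,box):
    u0,v0,u1,v1=box;im=c["img"][v0:v1,u0:u1].astype(int)
    m=((im[...,2]-im[...,0]>=1)&(im.sum(2)>95)).astype(np.uint8)
    m=cv2.morphologyEx(m,cv2.MORPH_CLOSE,np.ones((3,3),np.uint8))
    n,l,st,ce=cv2.connectedComponentsWithStats(m);k=1+np.argmax(st[1:,4]);return (l==k).astype(np.uint8)
E
python3 - <<'E'
from h import *
t=robot.camera("top")
a,b=onz(t,284,187.4,.175),onz(t,334,183.4,.175);d=b-a;print("front edge",a.round(4),b.round(4),"crate yaw",np.degrees(np.arctan2(d[0],-d[1])).round(1))
c=robot.camera("wrist");print(c["xyz"])
m=ring(c,(100,0,260,160))
ct,hi=cv2.findContours(m,cv2.RETR_CCOMP,cv2.CHAIN_APPROX_NONE)
for k,h in zip(ct,hi[0]):
    if len(k)>25: print("hole" if h[3]>=0 else "outer",cv2.boundingRect(k),[np.round(v,1) for v in cv2.fitEllipse(k)])
x=np.hstack([c["img"][:240,100:380,::-1],cv2.merge([cv2.copyMakeBorder(m,0,80,0,0,0)*255]*3)[:, :115]]);cv2.imwrite("pics/w4.png",cv2.resize(x,None,fx=2,fy=2,interpolation=cv2.INTER_CUBIC))
delta([.5,-.1,.1566],0)
E
```

```text
time: 10.13
position: [0.4994, -0.1057, 0.1582]
tool_rot: [1.0, -0.002, 0.0, 0.0]
ft_force: [0.7, -0.2, -1.1]
grip_width: 0.0193
grip_force: 50.0
front edge [0.6293 0.0696 0.175 ] [ 0.6419 -0.0939  0.175 ] crate yaw 4.4
[ 0.58369991 -0.10597686  0.32023071]
outer (0, 0, 63, 107) [array([31.6, 55.6]), array([ 49.5, 111.1]), np.float64(160.5)]
hole (20, 33, 32, 63) [array([35.4, 63.9]), array([25.1, 64.1]), np.float64(162.3)]
t 10.23 pos [ 0.4999 -0.1056  0.1588] toolx yaw -0.27 q6 1.15
tool delta [ 0.0001 -0.0056  0.0021]
turn -0.0046
```

View pics/w4.png

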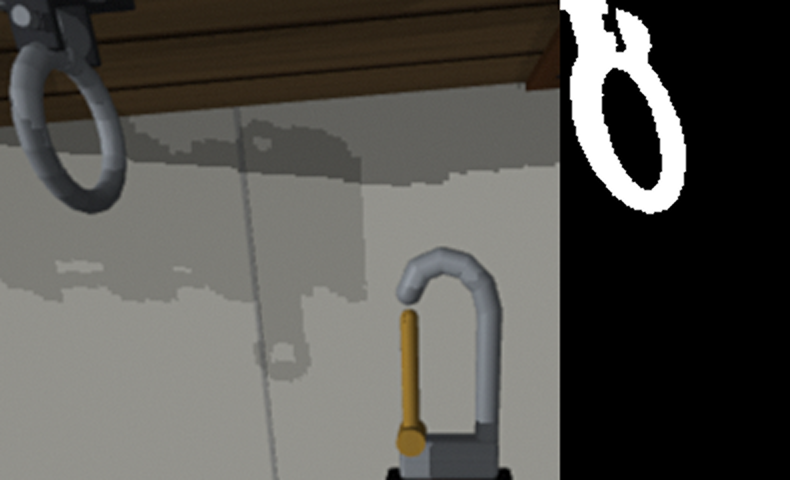

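```bash

python3 - <<'E'
from h import *
c=robot.camera("wrist");o=robot.get_obs();z=o["position"][2]+.0034
r=R.from_quat(o["tool_rot"])
print("z hook",z)
for n,p in dict(nose=(304,148),gatetip=(304.5,157.5),hinge=(305.5,219.5),crown=(322,126.5),spine=(344,190)).items():
    w=onz(c,*p,z);print(n,w.round(4),"tool",r.inv().apply(w-o["position"]).round(4))
t=robot.camera("top")
for zc in(.155,.16,.165):
    C=onz(c,135.4,63.9,zc);bar=C-.017*np.array([np.cos(.077),np.sin(.077),0]);print(zc,"C",C.round(4),"bar",bar.round(4),"bar px->",onz(c,147,101,zc).round(4),"proj bar",proj(c,bar).round(1),"top proj",proj(t,bar).round(1),"nominal from edge",)
E
```

```text
z hook 0.16214457346569316
nose [ 0.5628 -0.095   0.1621] tool [ 0.063  -0.0107 -0.0033]
gatetip [ 0.5577 -0.0952  0.1621] tool [ 0.0578 -0.0106 -0.0033]
hinge [ 0.5213 -0.0948  0.1621] tool [ 0.0214 -0.0108 -0.0034]
crown [ 0.5741 -0.1049  0.1621] tool [ 0.0743 -0.001  -0.0032]
spine [ 0.5391 -0.1171  0.1621] tool [ 0.0393  0.0114 -0.0033]
0.155 C [ 0.6058 -0.008   0.155 ] bar [ 0.5889 -0.0093  0.155 ] bar px-> [ 0.5875 -0.0105  0.155 ] proj bar [144.2  98.4] top proj [308.3 200.6] nominal from edge
0.16 C [ 0.6051 -0.0109  0.16  ] bar [ 0.5882 -0.0122  0.16  ] bar px-> [ 0.5874 -0.0134  0.16  ] proj bar [144.5  99.4] top proj [309.2 200.5] nominal from edge
0.165 C [ 0.6045 -0.0139  0.165 ] bar [ 0.5875 -0.0152  0.165 ] bar px-> [ 0.5873 -0.0163  0.165 ] proj bar [144.8 100.5] top proj [310.  200.4] nominal from edge
```

The hook sits in the tool frame at opener x ≈ tool x + 13 mm and opener y ≈ −tool y. The bar is at about (0.588, −0.0125, 0.16). I move to a pre-contact pose to its right.

```bash

python3 -m creep '[[0.011,0,0.002,0],[0.011,0,0,0],[0.011,0,0,0],[0,-0.02,0,0],[0,-0.02,0,0],[0,-0.017,0,0],[0,-0.01,0,0],[0,0,0,0],[0,0,0,0],[0,0,0,0],[0,0,0,0]]'
python3 - <<'E'
from h import *
delta([.5325,-.0385,.1566],0)
c=robot.camera("wrist");o=robot.get_obs();r=R.from_quat(o["tool_rot"])
z=o["position"][2]+.0034
print("nose px",proj(c,o["position"]+r.apply([.063,-.0107,-.0033])),"bar px",proj(c,[.588,-.0125,.16]))
m=ring(c,(200,0,302,180));ys,xs=np.nonzero(m)
for y in range(ys.max(),20,-8): print(y,xs[ys==y].min()+200,xs[ys==y].max()+200)
cv2.imwrite("pics/w5.png",cv2.resize(c["img"][:250,180:420,::-1],None,fx=2.4,fy=2.4,interpolation=cv2.INTER_CUBIC))
E
```

```text
time: 11.25
position: [0.5326, -0.039, 0.1557]
tool_rot: [1.0, -0.003, 0.0, 0.0]
ft_force: [-0.5, 0.5, -1.3]
grip_width: 0.0194
grip_force: 50.0
t 11.25 pos [ 0.5326 -0.039   0.1557] toolx yaw -0.29 q6 1.29
tool delta [-0.0001 -0.0005 -0.0009]
turn -0.0051
nose px [304.34230283 148.09205038] bar px [275.06178228 162.46297159]
168 270 275
160 264 280
152 262 281
144 261 281
136 260 281
128 259 281
120 259 280
112 259 280
104 260 278
96 257 279
88 256 280
80 255 278
72 255 273
64 244 292Traceback (most recent call last):
  File "<stdin>", line 7, in <module>
    return umr_minimum(a, axis, None, out, keepdims, initial, where)
ValueError: zero-size array to reduction operation minimum which has no identity
```

Ring rows from the mask put the tip centre at about (272,163) against the nose at (304,148). So the bar sits at opener (≈67.7, 29) mm, which is right for pressing. I push sideways in small steps.

```bash

python3 -m creep '[[0,-0.004,0,0],[0,-0.004,0,0],[0,-0.003,0,0],[0,0,0,0],[0,0,0,0]]'
python3 -m creep '[[0,-0.002,0,0],[0,-0.002,0,0],[0,-0.002,0,0],[0,0,0,0],[0,0,0,0]]'
cat > st.py <<'E'
from h import *
import sys
c=robot.camera("wrist");o=robot.get_obs();r=R.from_quat(o["tool_rot"])
print("t",round(o["time"],2),"F",o["ft_force"].round(2),"M",o["moment"].round(2),"pos",o["position"].round(4),"nose px",proj(c,o["position"]+r.apply([.063,-.0107,-.0033])).round(1))
im=c["img"][:,:,:];h=cv2.cvtColor(im,cv2.COLOR_RGB2HSV)
ye=((h[...,0]>=14)&(h[...,0]<30)&(h[...,1]>120)&(h[...,2]>90));ye[:140]=0;ye[225:]=0;ye[:,:285]=0;ye[:,345:]=0
ys,xs=np.nonzero(ye);print("gate rows:",[(int(y),round(xs[ys==y].mean(),1),int((ys==y).sum())) for y in range(150,222,10) if (ys==y).any()],"top",ys.min() if len(ys) else None)
m=ring(c,(200,0,302 if len(sys.argv)<2 else int(sys.argv[1]),180));ys,xs=np.nonzero(m)
print("ring",[(int(y),int(xs[ys==y].min()+200),int(xs[ys==y].max()+200)) for y in range(ys.max(),70,-12) if (ys==y).any()])
E
python3 st.py
```

```text
time: 11.72
position: [0.5322, -0.0268, 0.1555]
tool_rot: [1.0, -0.002, -0.0, 0.0]
ft_force: [0.3, 0.4, -1.2]
grip_width: 0.0194
grip_force: 50.0
time: 12.13
position: [0.5323, -0.0209, 0.1556]
tool_rot: [1.0, -0.002, 0.0, 0.0]
ft_force: [-0.7, -0.3, -1.1]
grip_width: 0.0194
grip_force: 50.0
t 12.18 F [ 0.07 -0.77 -1.51] M [-0.09  0.12 -0.02] pos [ 0.5323 -0.021   0.1556] nose px [304.4 147.9]
gate rows: [(170, np.float64(303.5), 6), (180, np.float64(303.5), 6), (190, np.float64(303.5), 6), (200, np.float64(304.5), 6), (210, np.float64(304.5), 6), (220, np.float64(305.0), 13)] top 155
ring [(167, 293, 293), (155, 287, 299), (143, 288, 301), (131, 289, 301), (119, 291, 301), (107, 293, 301), (95, 294, 301), (83, 293, 301), (71, 280, 301)]
```

```bash

python3 -m creep '[[0,-0.002,0,0],[0,-0.002,0,0],[0,0,0,0],[0,0,0,0]]' | grep force
python3 st.py
python3 -m creep '[[0,-0.002,0,0],[0,-0.002,0,0],[0,0,0,0],[0,0,0,0]]' | grep force
python3 st.py
```

```text
ft_force: [-1.8, -4.3, -0.9]
grip_force: 50.0
t 12.57 F [-0.64 -4.2  -1.33] M [-0.75  0.33 -0.21] pos [ 0.5322 -0.0176  0.1556] nose px [304.3 147.8]
gate rows: [(170, np.float64(307.5), 6), (180, np.float64(307.0), 7), (190, np.float64(306.5), 6), (200, np.float64(306.0), 7), (210, np.float64(305.0), 7), (220, np.float64(305.0), 13)] top 155
ring [(166, 296, 301), (154, 294, 301), (142, 295, 301), (130, 297, 301), (118, 298, 301), (106, 300, 301)]
ft_force: [0.0, -5.6, -1.0]
grip_force: 50.1
t 12.95 F [-0.81 -4.85 -1.12] M [-0.89  0.25 -0.25] pos [ 0.5325 -0.0132  0.1556] nose px [304.3 147.9]
gate rows: [(160, np.float64(317.5), 2), (170, np.float64(314.5), 6), (180, np.float64(312.5), 6), (190, np.float64(310.5), 6), (200, np.float64(308.5), 6), (210, np.float64(306.0), 7), (220, np.float64(305.5), 14)] top 156
ring [(76, 292, 295)]
```

Gate is opening at about 5 N, so I continue.

```bash

python3 -m creep '[[0,-0.0015,0,0],[0,-0.0015,0,0],[0,0,0,0],[0,0,0,0]]' | grep force
python3 st.py 345
python3 -m creep '[[0,-0.0015,0,0],[0,-0.0015,0,0],[0,0,0,0],[0,0,0,0]]' | grep force
python3 st.py 345
```

```text
ft_force: [0.3, -6.3, -2.0]
grip_force: 50.1
t 13.33 F [ 0.01 -6.08 -1.45] M [-0.98  0.19 -0.31] pos [ 0.5329 -0.0104  0.1556] nose px [304.4 147.9]
gate rows: [(160, np.float64(322.5), 2), (170, np.float64(319.0), 7), (180, np.float64(316.0), 7), (190, np.float64(313.5), 6), (200, np.float64(310.5), 6), (210, np.float64(306.5), 8), (220, np.float64(305.5), 14)] top 158
ring [(179, 339, 344), (167, 310, 344), (155, 309, 344), (143, 300, 344), (131, 306, 340), (119, 313, 326), (107, 315, 327), (95, 315, 335), (83, 315, 334), (71, 292, 344)]
ft_force: [0.9, -6.7, -1.5]
grip_force: 50.1
t 13.72 F [ 0.97 -6.62 -3.11] M [-1.16  0.1  -0.34] pos [ 0.5334 -0.0078  0.1557] nose px [304.3 147.9]
gate rows: [(170, np.float64(323.5), 6), (180, np.float64(320.0), 7), (190, np.float64(316.0), 7), (200, np.float64(312.0), 7), (210, np.float64(307.0), 9), (220, np.float64(305.0), 13)] top 159
ring [(179, 339, 344), (167, 314, 344), (155, 314, 344), (143, 300, 344), (131, 306, 340), (119, 319, 331), (107, 321, 333), (95, 321, 340), (83, 321, 340), (71, 298, 339)]
```

```bash

python3 -m creep '[[-0.001,-0.0015,0,0],[0,0,0,0],[0,0,0,0]]' | grep force
python3 st.py 345
python3 -m creep '[[-0.0015,0,0,0],[-0.0015,0,0,0],[0,0,0,0],[0,0,0,0]]' | grep force
python3 st.py 345
```

```text
ft_force: [-0.4, -5.6, -0.5]
grip_force: 50.1
t 14.02 F [-0.27 -6.25 -0.22] M [-1.12  0.19 -0.35] pos [ 0.532  -0.0062  0.1558] nose px [304.3 148. ]
gate rows: [(170, np.float64(325.5), 8), (180, np.float64(321.0), 7), (190, np.float64(317.0), 7), (200, np.float64(313.0), 7), (210, np.float64(307.0), 9), (220, np.float64(305.5), 14)] top 162
ring [(179, 339, 344), (167, 340, 344), (155, 317, 344), (143, 300, 344), (131, 306, 340), (119, 322, 334), (107, 324, 336), (95, 324, 344), (83, 324, 344), (71, 306, 344)]
ft_force: [-0.7, -0.1, -2.1]
grip_force: 50.0
t 14.4 F [ 0.12 -0.58 -1.15] M [-0.05  0.13  0.05] pos [ 0.5284 -0.0046  0.1555] nose px [304.4 147.2]
gate rows: [(160, np.float64(303.5), 6), (170, np.float64(303.5), 6), (180, np.float64(303.5), 6), (190, np.float64(303.5), 6), (200, np.float64(304.0), 5), (210, np.float64(304.5), 6), (220, np.float64(305.5), 14)] top 155
ring [(179, 338, 344), (167, 338, 344), (155, 319, 344), (143, 299, 344), (131, 304, 338), (119, 324, 336), (107, 326, 338), (95, 328, 340), (83, 328, 344), (71, 327, 344)]
```

The gate has snapped shut (rows straight at 303.5, side force gone) and the ring is inside. Now the light pull back.

```bash

python3 -m creep '[[-0.0015,0,0,0],[-0.0015,0,0,0],[-0.0015,0,0,0],[0,0,0,0],[0,0,0,0]]' | grep -E "force|posi"
python3 -m creep '[[-0.0015,0,0,0],[-0.001,0,0,0],[0,0,0,0],[0,0,0,0]]' | grep -E "force|posi"
```

```text
position: [0.5237, -0.0053, 0.1556]
ft_force: [0.4, -0.4, -0.9]
grip_force: 50.0
position: [0.5222, -0.0057, 0.1558]
ft_force: [1.9, 0.9, -1.6]
grip_force: 50.0
```

```bash
python3 st.py 345
```

```text
t 15.2 F [ 1.85 -0.78 -1.62] M [-0.11 -0.21 -0.05] pos [ 0.5221 -0.0057  0.1558] nose px [304.3 147.9]
gate rows: [(160, np.float64(303.5), 6), (170, np.float64(303.5), 6), (180, np.float64(303.5), 6), (190, np.float64(303.5), 6), (200, np.float64(304.5), 6), (210, np.float64(304.5), 6), (220, np.float64(305.5), 14)] top 155
ring [(179, 338, 344), (167, 338, 344), (155, 338, 344), (143, 299, 344), (131, 304, 338), (119, 320, 332), (107, 322, 334), (95, 324, 336), (83, 325, 338), (71, 325, 344)]
```

```bash

python3 -m creep '[[-0.0008,0,0,0],[-0.0008,0,0,0],[0,0,0,0],[0,0,0,0],[0,0,0,0]]' | grep -E "force|posi"
```

```text
position: [0.5219, -0.006, 0.156]
ft_force: [5.3, -0.4, -2.7]
grip_force: 50.0
```

Caught firmly at 5.3 N. I ease forward, lower a little toward the ring's bottom, and let go.

```bash

python3 -m creep '[[0.0015,0,0,0],[0.0015,0,0,0],[0.0005,0,0.002,0],[0,0,0.002,0],[0,0,0.001,0],[0,0,0,0],[0,0,0,0]]' | grep -E "force|posi"
python3 -m creep '[[0,0,0,0],[0,0,0,0],[0,0,0,0],[0,0,0,0],[0,0,0,0],[0,0,0,0],[0,0,0,0],[0,0,0,0],[0,0,0,0],[0,0,0,0]]' 0.07
python3 -m creep '[[0,0,-0.02,0],[0,0,-0.03,0],[-0.02,0,-0.03,0],[-0.02,0,-0.03,0],[-0.02,0,0,0],[-0.02,0,0,0],[-0.02,0,0,0],[0,0,0,0],[0,0,0,0],[0,0,0,0],[0,0,0,0],[0,0,0,0],[0,0,0,0],[0,0,0,0],[0,0,0,0],[0,0,0,0],[0,0,0,0],[0,0,0,0],[0,0,0,0],[0,0,0,0]]'
python3 - <<'E'
from h import *
c=robot.camera("wrist");cv2.imwrite("pics/w6.png",c["img"][:,:,::-1])
E
```

```text
position: [0.5234, -0.0055, 0.1506]
ft_force: [1.6, -0.3, 2.0]
grip_force: 50.0
time: 17.03
position: [0.5232, -0.0055, 0.1506]
tool_rot: [1.0, -0.002, -0.0, 0.0]
ft_force: [0.6, -0.1, 0.6]
grip_width: 0.0689
grip_force: 0.0
time: 18.7
position: [0.4232, -0.0051, 0.2606]
tool_rot: [1.0, -0.002, 0.0, -0.0]
ft_force: [0.0, -1.3, 0.1]
grip_width: 0.07
grip_force: 0.0
```

View pics/w6.png

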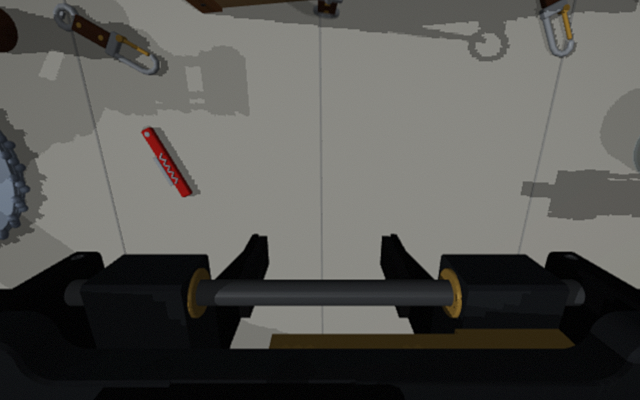

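The opener isn't lying on the table in this view; only the ring's end shows, at (329,5). I'll look from the side once it has settled.

```bash

python3 -m creep '[[0,0.025,0,0],[0,0.025,0,0],[0,0.025,0,0],[0,0.025,0,0],[0.02,0,0.01,0],[0.02,0,0.01,0],[0.02,0,0.01,0],[0,0,0,0],[0,0,0,0],[0,0,0,0],[0,0,0,0],[0,0,0,0],[0,0,0,0],[0,0,0,0],[0,0,0,0],[0,0,0,0],[0,0,0,0],[0,0,0,0],[0,0,0,0],[0,0,0,0]]' | grep -E "time|posi|ft"
cat > mo.py <<'E'
from h import *
f=[robot.camera("wrist")["img"].astype(int) for _ in range(8)]
print("max diff px over 30:",[int((abs(f[0]-g).max(2)>30).sum()) for g in f[1:]])
cv2.imwrite("pics/w7.png",cv2.resize(f[-1][:200,60:340,::-1].astype(np.uint8),None,fx=2.8,fy=2.8,interpolation=cv2.INTER_CUBIC))
E
python3 mo.py
python3 -m creep '[[0,0,0,0],[0,0,0,0],[0,0,0,0],[0,0,0,0],[0,0,0,0],[0,0,0,0],[0,0,0,0],[0,0,0,0],[0,0,0,0],[0,0,0,0],[0,0,0,0],[0,0,0,0],[0,0,0,0],[0,0,0,0],[0,0,0,0],[0,0,0,0],[0,0,0,0],[0,0,0,0],[0,0,0,0],[0,0,0,0]]' | grep time
python3 mo.py
```

```text
time: 20.42
position: [0.4828, -0.1053, 0.2305]
ft_force: [-0.1, 0.9, -0.8]
max diff px over 30: [20, 133, 196, 205, 191, 162, 115]
time: 22.48
max diff px over 30: [0, 0, 0, 0, 0, 0, 0]
```

View pics/w7.png

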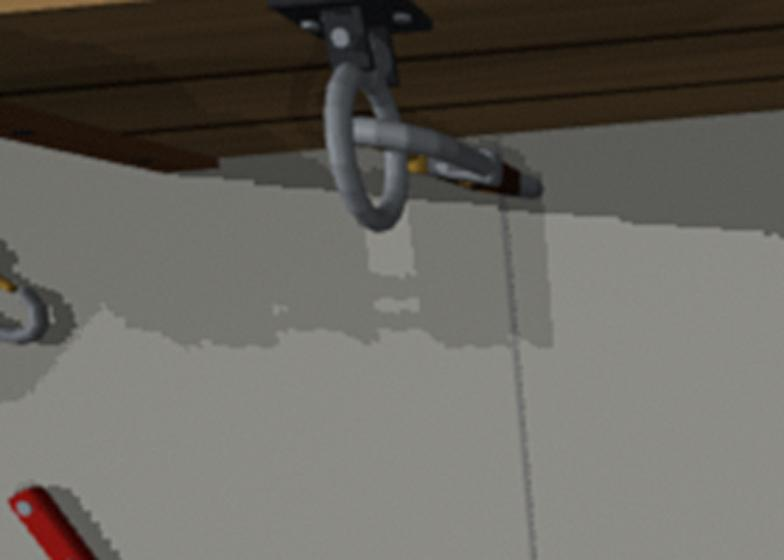

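The opener's hook passes through the ring (crop about (370,135)) and the opener hangs below it by the front board. I'll wait a little more, check that it is still, then hand in.

```bash

python3 -m creep '[[0,0,0,0],[0,0,0,0],[0,0,0,0],[0,0,0,0],[0,0,0,0],[0,0,0,0],[0,0,0,0],[0,0,0,0],[0,0,0,0],[0,0,0,0],[0,0,0,0],[0,0,0,0],[0,0,0,0],[0,0,0,0],[0,0,0,0],[0,0,0,0],[0,0,0,0],[0,0,0,0],[0,0,0,0],[0,0,0,0]]' >/dev/null
python3 -m creep '[[0,0,0,0],[0,0,0,0],[0,0,0,0],[0,0,0,0],[0,0,0,0],[0,0,0,0],[0,0,0,0],[0,0,0,0],[0,0,0,0],[0,0,0,0],[0,0,0,0],[0,0,0,0],[0,0,0,0],[0,0,0,0],[0,0,0,0],[0,0,0,0],[0,0,0,0],[0,0,0,0],[0,0,0,0],[0,0,0,0]]' | grep time
python3 mo.py; python3 -c "
from rig import robot
print(robot.hand_in())"
```

```text
time: 26.22
max diff px over 30: [0, 0, 0, 0, 0, 0, 0]
the job is handed in; nothing more can be done
None
```

The opener nearest the base is clipped onto the crate ring with its gate snapped shut; a 5 N pull held, it hangs still with the gripper clear, and I handed the job in at about 27 s with forces under 7 N at every check.

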